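Lock the hold-down strap of the sheet jig with its T-key

TASK

Lock the closed strap of the sheet jig with the T-key that stands raised in the strap's end: turn the key's bar handle until it lies across the strap, so that its T-head drops lengthwise through the slot below and the collar sits down on the strap. Then turn it a quarter turn, so that the handle lies in line with the strap, and leave it there; pushing the handle is enough. Leave the strap closed and do not disturb the jar and the squeegee beside the jig.

Things in the scene. Friction and masses are not known exactly. Their poses are not given: they have to be found in the camera images.
- handle (a point): Centre of the key's dark steel bar handle: a level bar 124 mm long, 14 wide, 16 high. x runs along the bar (both ends alike), z up the key's turning axis. Its height over the table is 160 mm at the start (key raised) and 136 mm when the key has dropped. Pushing one end of the bar sideways turns it easily; once dropped it turns either way, without an end stop.
- key: The loose upright T-key, 0.3 kg; origin at the middle of the T-head's underside, x along the head and the bar. T-head 52 x 13 x 12 mm, 13 mm stem, 30 mm collar (underside 72 mm above the origin), bar handle. At the start the head lies on the slot plate at an angle to the slot; within about 4 degrees of the slot it falls 24 mm by its weight and turns free below the plate.
- slot (a point): Centre of the slot at the top face of the aluminium slot plate, 68 mm above the table, straight below the key. x runs along the slot (57 x 19 mm, plate 8 mm thick on four pillars), which is square to the strap and shows at both sides of it; y runs along the strap towards its hinge; z up.
- block (a point): Centre of the top face of the aluminium guide block at the strap's free end, 116 mm above the table, 36 mm across and 56 mm along the strap; the key's stem stands in its hole with 1.5 mm play and the collar comes to rest on it.
- jig: The fixed sheet jig: aluminium base plate 170 x 310 mm, origin on the table 85 mm from the key's axis towards the hinge, y along the strap towards the hinge. A pile of clear sheets lies under the strap. Apart from the key and the guide block all of it is lower than 100 mm.
- strap (a joint): Hinge of the steel hold-down strap: 0 closed on the pile of sheets (as it starts), positive as the end lifts.
- white_jar: White ink jar, 58 mm across and 62 mm tall, standing on the table at the far side of the jig; origin at the centre of its underside. A bystander.
- squeegee: Wooden hand squeegee, 73 x 190 x 24 mm, lying on the table at the near side of the jig; origin at the centre of its underside. A bystander.

How it is judged:
By the outcome, as a careful person would: the job done as asked, in the order asked, and still so for the second after the job is handed in, with the robot touching nothing.
It also fails if it takes over 45 s, if anything falls off the work surface, if the arm or the gripper's body presses on something with over 40 N, if the wrist force passes 120 N, or if a joint passes its speed limit or range.

ROBOT

A 6-joint arm with a two-finger parallel gripper is mounted at the origin on a cart in front of the work surface, level with it; the furniture and walls round the work are solid. World frame = base frame: x ahead of the robot, y to its left, z up, the work surface at z = 0. Lengths are in m, angles in rad, forces in N, time in s.
With the tool pointing down it reaches from about 0.225 to 0.875 m from the base axis. Payload 3.4 kg.
Tool frame: the origin (TCP) lies between the finger pads; the fingertips stand 11 mm ahead of it and the grasp point (between the pads) lies 8 mm behind it; z points along the fingers, y is the direction in which the jaws open and shut (so a half turn about z gives the same grasp; the last joint's range is limited). The gripper opens to 85 mm and grips with 20 to 120 N. Pads are 22 mm wide; open, the fingers measure 114 mm over their backs; the gripper's body (76 mm by 85 mm) begins 54 mm behind the grasp point. The pads swing forward as they close: fully open they stand 13 mm farther back than shut.
Start: joints at [1.128, 0.276, 1.505, -0, 1.361, -0.121], TCP at [0.182, 0.546, 0.242] pointing down, gripper open.
Joint ranges: [-2.89, 2.89], [-0.75, 2.08], [0.22, 2.7], [-1.18, 4.32], [0.11, 2.71], [-2.7, 2.7]. Speed limits (rad/s): [2.57, 2.57, 3.14, 3.14, 3.14, 3.14].

INTERFACE

Orientations are given as a unit quaternion [w, x, y, z].
In Python, from rig import manip gives the robot as it stands. The module is installed in compiled form; this text tells all that it offers.
- The arm moves only by the tool move_arm, never from a script. Its argument "series" is a list that holds one entry, the list of rows, each a list of 7 numbers: the shift along the world's x, y, z in m, then the turn, a rotation vector about the world's x, y, z in rad, then the finger opening in m, from 0 to 0.0854. A call has 1 to 20 rows; each row shifts and turns the commanded pose from where the row before left it; what a row does not reach is not made up. A row lasts 1/12 s, in which the tool goes at most 41.7 mm and 7.16 degrees, less where a joint would pass 70% of its speed; a pose out of reach is approached as far as the arm can. A call with a gripper value outside its range is refused whole. The fingers move at their own pace and stop on an object; "newtons" is the grip in N (left out, the last holds). Time passes only in rows, so rows that do not move let the fingers close. It gives the time, the measured TCP pose, the force and the opening at its end, in the units of the state.
- manip.get_state(): the state, without advancing time (a new reading comes with each control period).
- manip.get_image(name): name is "scene" or "top" or "wrist"; returns a dict with "color" (400x640x3 uint8, red, green, blue), "fx", "fy", "cx", "cy" (pixels), "R" (3x3) and "t" (3): a world point X has camera coordinates R X + t; the wrist camera has in their place "tool_from_camera" (4x4, takes a point from camera to tool coordinates, whose origin is the TCP and whose axes are the flange's). Camera axes: x right, y down, z forward; pixel columns grow to the right and rows downward; lengths in m; the calibration is good to about 2 mm. A picture is of the moment at which its call begins: read the wrist's pose just before it. There is no depth.
- manip.sign_off(): hands the job in, once; it reports no verdict.
The state is a dict: "clock": time; "qpos": joint angles; "qd": joint speeds; "effort": joint torques, N m; "position": TCP position; "ee_rot": TCP orientation; "contact_force": force on the tool from outside, world axes, zero at the start; "moment": the same for the moment, N m; "width": finger opening in m.
Only numpy, scipy, OpenCV 4.12 (cv2) and the standard library are available. Lean on these libraries where they do the work, as an engineer would, in place of code of your own. Each camera call takes 0.05 s, during which the arm holds its last target.

## Working session

There is one attempt and no reset: what is moved stays moved. The work goes in short steps, Python scripts to look and compute and a tool call to move; the robot and the scene stay as the last step left them, time stands still between calls to the robot, and variables do not carry over. Pictures are saved under pics/ and viewed, and the job is handed in when it is done.

Besides the shell and the picture viewer there is one more tool, called after "Emit:" by a JSON object that holds its "method" and its "body". move_arm: Moves the arm, as the interface text tells. Its arguments: {"type":"object","properties":{"series":{"type":"array"},"newtons":{"type":"number"}},"required":["series"]}

```bash
mkdir -p pics; cat > h.py <<'E'
import numpy as np, cv2
from rig import manip
def snap(name,fn,crop=None,scale=1):
    im=manip.get_image(name); c=im["color"][:,:,::-1]
    if crop: x0,y0,x1,y1=crop; c=c[y0:y1,x0:x1]
    if scale!=1: c=cv2.resize(c,None,fx=scale,fy=scale,interpolation=cv2.INTER_CUBIC)
    cv2.imwrite("pics/"+fn,c); return im
def ray(im,u,v,z):
    R=np.array(im["R"]);t=np.array(im["t"]);o=-R.T@t
    d=R.T@np.array([(u-im["cx"])/im["fx"],(v-im["cy"])/im["fy"],1]); return o+d*(z-o[2])/d[2]
def proj(im,X):
    c=np.array(im["R"])@np.array(X)+im["t"]; return [im["fx"]*c[0]/c[2]+im["cx"],im["fy"]*c[1]/c[2]+im["cy"]]
E
python3 - <<'E'
from h import *
s=manip.get_state();print(s["clock"],s["position"],s["ee_rot"],s["width"])
snap("top","t0.png");snap("scene","s0.png")
E
```

```text
0.0 [0.18164091 0.54502657 0.24143068] [-2.50028767e-04  1.60196016e-01  9.87084797e-01 -8.81769025e-04] 0.08513636151077757
```

View pics/t0.png

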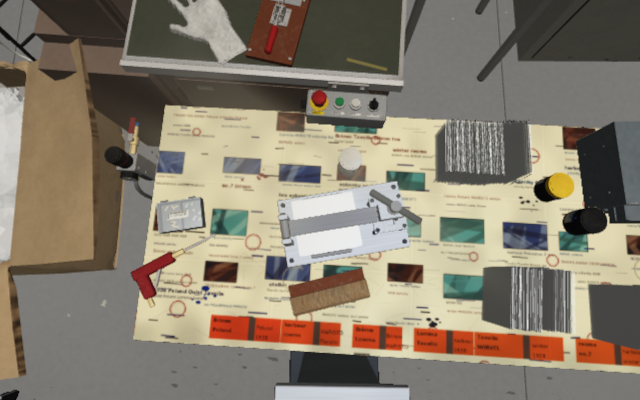

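View pics/s0.png

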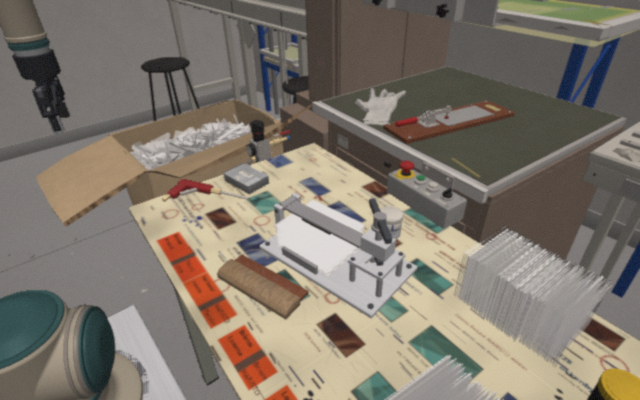

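```bash
python3 - <<'E'
from h import *
im=snap("top","t1.png",(270,170,430,270),5)
print(im["fx"],im["R"],im["t"])
for p in [(371,192),(420,220),(396,207)]: print(ray(im,*p,0.16))
for p in [(349,158)]: print(ray(im,*p,0.06))
im=snap("scene","s1.png",(330,180,430,300),5)
E
```

```text
376.7329018766358 [[ 0.01008576 -0.99988997 -0.01087805]
 [-0.98557573 -0.00810234 -0.16904094]
 [ 0.1689342   0.01242605 -0.985549  ]] [0.05390389 0.57903681 0.8666432 ]
[ 0.58690056 -0.05373459  0.16      ]
[ 0.52733884 -0.15632176  0.16      ]
[ 0.5547611  -0.10639974  0.16      ]
[ 0.69217824 -0.01378524  0.06      ]
```

View pics/t1.png

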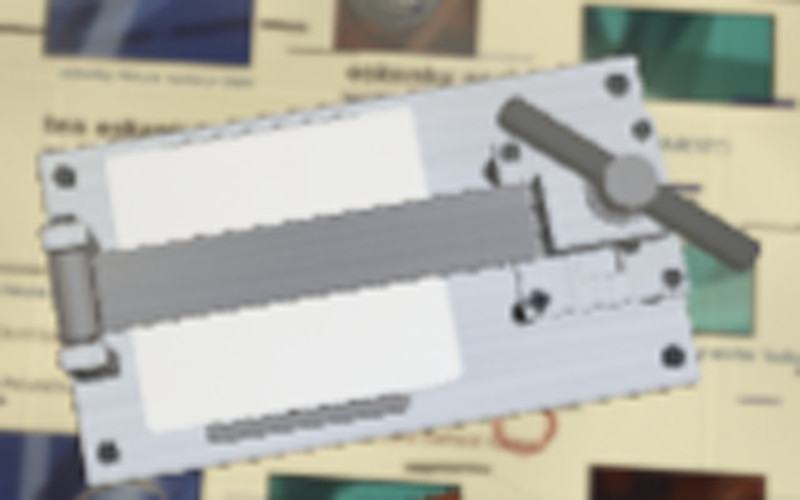

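View pics/s1.png

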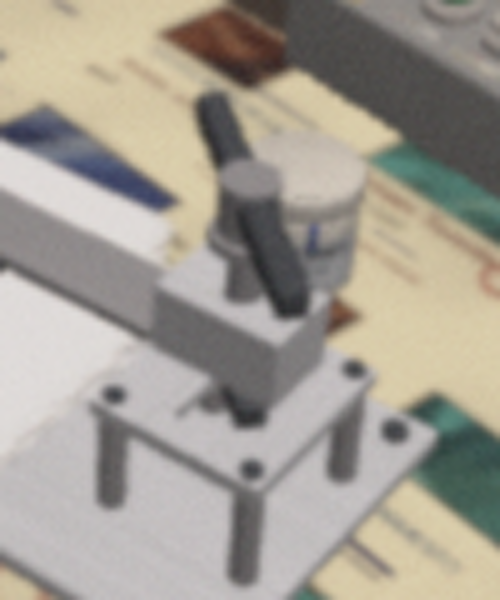

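```bash
python3 - <<'E'
from h import *
im=manip.get_image("top")
f=lambda u,v,z:ray(im,270+u/5,170+v/5,z)
def ang(a,b,z):
    d=f(*b,z)-f(*a,z); return np.degrees(np.arctan2(d[1],d[0])),np.linalg.norm(d)
print("base",ang((635,58),(40,155),0.01),ang((698,378),(88,484),.01),ang((88,484),(40,155),.01),ang((698,378),(635,58),.01))
print("strap",ang((530,185),(97,253),.09),ang((545,257),(105,333),.09))
print("bar",ang((750,257),(508,108),.16))
print("centre",(f(750,257,.168)+f(508,108,.168))/2,f(630,182,.175))
print("basecentre",(f(635,58,.01)+f(40,155,.01)+f(698,378,.01)+f(88,484,.01))/4)
E
```

```text
base (np.float64(99.8903176663845), np.float64(0.30804881121215755)) (np.float64(100.31572803378008), np.float64(0.30717476417771905)) (np.float64(9.78357019226693), np.float64(0.16737445852044988)) (np.float64(9.475825690387639), np.float64(0.165097794365449))
strap (np.float64(99.49814803394557), np.float64(0.20281085958125725)) (np.float64(100.3376380642097), np.float64(0.20520258146948858))
bar (np.float64(57.919601640695106), np.float64(0.11942181939321699))
centre [ 0.55473683 -0.10407492  0.168     ] [ 0.55355077 -0.10351211  0.175     ]
basecentre [ 0.53705705 -0.0019213   0.01      ]
```

Emit:
{"method": "move_arm", "body": {"series": [[[0.0174, -0.0345, 0, 0, 0, -0.09, 0.04], [0.0174, -0.0345, 0, 0, 0, -0.09, 0.04], [0.0174, -0.0345, 0, 0, 0, -0.09, 0.04], [0.0174, -0.0345, 0, 0, 0, -0.09, 0.04], [0.0174, -0.0345, 0, 0, 0, -0.09, 0.04], [0.0174, -0.0345, 0, 0, 0, -0.09, 0.04], [0.0174, -0.0345, 0, 0, 0, -0.09, 0.04], [0.0174, -0.0345, 0, 0, 0, -0.09, 0.04], [0.0174, -0.0345, 0, 0, 0, -0.09, 0.04], [0.0174, -0.0345, 0, 0, 0, -0.09, 0.04], [0.0174, -0.0345, 0, 0, 0, -0.09, 0.04], [0.0174, -0.0345, 0, 0, 0, -0.09, 0.04], [0.0174, -0.0345, 0, 0, 0, -0.09, 0.04], [0.0174, -0.0345, 0, 0, 0, -0.09, 0.04], [0.0174, -0.0345, 0, 0, 0, -0.09, 0.04], [0.0174, -0.0345, 0, 0, 0, -0.09, 0.04], [0.0174, -0.0345, 0, 0, 0, -0.09, 0.04], [0.0174, -0.0345, 0, 0, 0, -0.09, 0.04], [0.0174, -0.0345, 0, 0, 0, -0.09, 0.04], [0.0174, -0.0345, 0, 0, 0, -0.09, 0.04]]]}}

```text
clock: 1.92
position: [0.5303, -0.1464, 0.2422]
ee_rot: [-0.0, 0.874, 0.486, 0.0]
contact_force: [0.6, 0.6, 0.8]
width: 0.0403
```

```bash
python3 - <<'E'
from h import *
s=manip.get_state();print(s["clock"],s["position"],s["ee_rot"],s["width"],s["qpos"])
from scipy.spatial.transform import Rotation as Ro
q=s["ee_rot"];M=Ro.from_quat([q[1],q[2],q[3],q[0]]).as_matrix();print(M[:,1],np.degrees(np.arctan2(M[1,1],M[0,1])))
w=snap("wrist","w1.png");snap("scene","s2.png",(300,100,460,300),4)
T=np.array(w["tool_from_camera"]);print(T)
Tc=np.linalg.inv(T)
p=s["position"]
# project guess of hub and bar
for X in [(0.555,-0.104,.168)]+[(0.555+r*np.cos(np.radians(58.5)),-0.104+r*np.sin(np.radians(58.5)),.168) for r in (-.062,.062)]:
    c=Tc@np.append(M.T@(np.array(X)-p),1); print(w["fx"]*c[0]/c[2]+w["cx"],w["fy"]*c[1]/c[2]+w["cy"])
E
```

```text
1.9167 [ 0.53028487 -0.14644058  0.24223262] [-5.28702811e-05  8.74020469e-01  4.85889097e-01  5.32411141e-05] 0.04029373466157833 [-3.96024050e-01  2.38512439e-01  1.55756913e+00  1.52946585e-04
  1.34552824e+00  1.59977849e-01]
[ 8.49354038e-01 -5.27823565e-01 -4.06808621e-05] -31.85851954807871
[[-6.88812764e-04 -9.51723800e-01 -3.06954937e-01  7.82249704e-02]
 [ 9.99999755e-01 -6.17318254e-04 -3.30003229e-04  3.16953583e-04]
 [ 1.24583042e-04 -3.06955089e-01  9.51723992e-01 -1.31277414e-01]
 [ 0.00000000e+00  0.00000000e+00  0.00000000e+00  1.00000000e+00]]
316.5597804011941 145.0182962446925
317.4429835279749 238.80221176880002
315.49545975669486 32.00221377440124
```

View pics/w1.png

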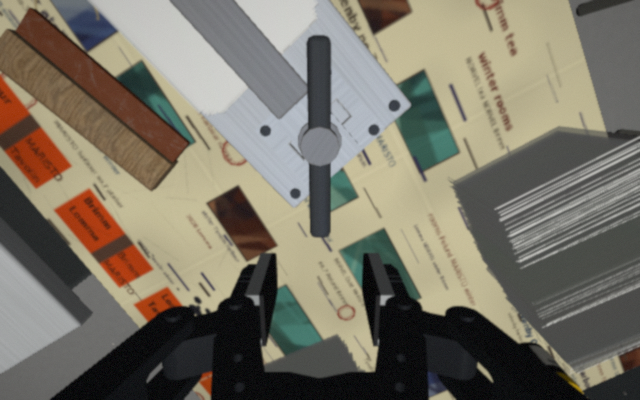

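View pics/s2.png

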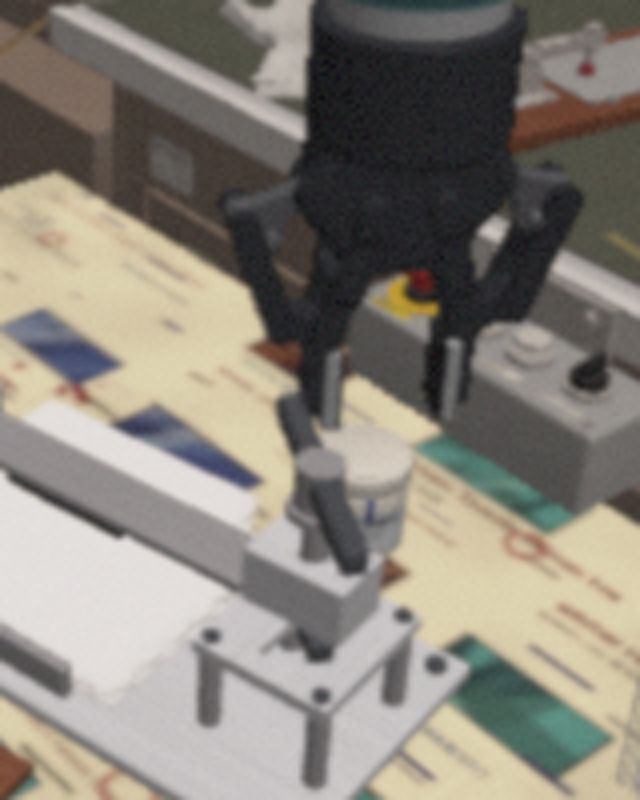

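Emit:
{"method": "move_arm", "body": {"series": [[[0, 0, -0.03, 0, 0, 0, 0.04], [0, 0, -0.03, 0, 0, 0, 0.04], [0, 0, -0.025, 0, 0, 0, 0.04], [0, 0, -0.025, 0, 0, 0, 0.04], [0, 0, 0, 0, 0, 0, 0.036], [0, 0, 0, 0, 0, 0, 0.03], [0, 0, 0, 0, 0, 0, 0.03]]]}}

```text
clock: 2.6
position: [0.5307, -0.1445, 0.1336]
ee_rot: [0.001, 0.873, 0.488, 0.001]
contact_force: [0.5, -0.4, 0.4]
width: 0.0301
```

```bash
python3 - <<'E'
from h import *
snap("wrist","w2.png");snap("scene","s3.png",(330,140,450,290),4)
E
```

```text
(no output)
```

View pics/w2.png

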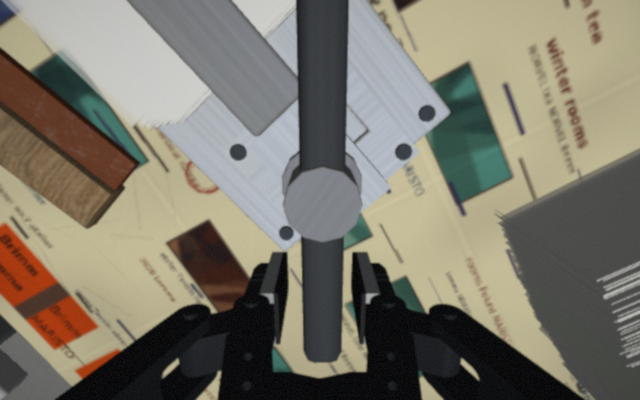

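View pics/s3.png

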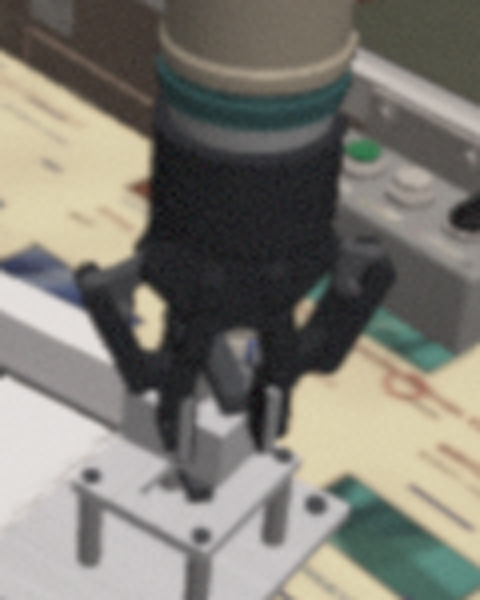

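```bash
cat >> h.py <<'E'
def orbit(C,P,step,n):
    C=np.array(C);v=np.array(P)-C;out=[]
    for i in range(n):
        a=np.radians(step);w=np.array([[np.cos(a),-np.sin(a)],[np.sin(a),np.cos(a)]])@v
        out.append([round(w[0]-v[0],4),round(w[1]-v[1],4),0,0,0,round(a,4)]);v=w
    return out,v+C
E
python3 - <<'E'
from h import *
o,e=orbit((.555,-.104),(.5307,-.1445),-3,14);print(o,e)
E
```

```text
[[np.float64(-0.0021), np.float64(0.0013), 0, 0, 0, np.float64(-0.0524)], [np.float64(-0.002), np.float64(0.0014), 0, 0, 0, np.float64(-0.0524)], [np.float64(-0.0019), np.float64(0.0015), 0, 0, 0, np.float64(-0.0524)], [np.float64(-0.0019), np.float64(0.0016), 0, 0, 0, np.float64(-0.0524)], [np.float64(-0.0018), np.float64(0.0017), 0, 0, 0, np.float64(-0.0524)], [np.float64(-0.0017), np.float64(0.0018), 0, 0, 0, np.float64(-0.0524)], [np.float64(-0.0016), np.float64(0.0019), 0, 0, 0, np.float64(-0.0524)], [np.float64(-0.0015), np.float64(0.002), 0, 0, 0, np.float64(-0.0524)], [np.float64(-0.0014), np.float64(0.0021), 0, 0, 0, np.float64(-0.0524)], [np.float64(-0.0013), np.float64(0.0021), 0, 0, 0, np.float64(-0.0524)], [np.float64(-0.0011), np.float64(0.0022), 0, 0, 0, np.float64(-0.0524)], [np.float64(-0.001), np.float64(0.0022), 0, 0, 0, np.float64(-0.0524)], [np.float64(-0.0009), np.float64(0.0023), 0, 0, 0, np.float64(-0.0524)], [np.float64(-0.0008), np.float64(0.0023), 0, 0, 0, np.float64(-0.0524)]] [ 0.50984179 -0.11783749]
```

Emit:
{"method": "move_arm", "body": {"series": [[[-0.0021, 0.0013, 0, 0, 0, -0.0524, 0.024], [-0.002, 0.0014, 0, 0, 0, -0.0524, 0.024], [-0.0019, 0.0015, 0, 0, 0, -0.0524, 0.024], [-0.0019, 0.0016, 0, 0, 0, -0.0524, 0.024], [-0.0018, 0.0017, 0, 0, 0, -0.0524, 0.024], [-0.0017, 0.0018, 0, 0, 0, -0.0524, 0.024], [-0.0016, 0.0019, 0, 0, 0, -0.0524, 0.024], [-0.0015, 0.002, 0, 0, 0, -0.0524, 0.024], [-0.0014, 0.0021, 0, 0, 0, -0.0524, 0.024], [-0.0013, 0.0021, 0, 0, 0, -0.0524, 0.024], [-0.0011, 0.0022, 0, 0, 0, -0.0524, 0.024], [-0.001, 0.0022, 0, 0, 0, -0.0524, 0.024], [-0.0009, 0.0023, 0, 0, 0, -0.0524, 0.024], [-0.0008, 0.0023, 0, 0, 0, -0.0524, 0.024], [0, 0, 0, 0, 0, 0, 0.024]]]}}

```text
clock: 3.95
position: [0.5098, -0.1181, 0.134]
ee_rot: [0.001, 0.99, 0.142, 0.002]
contact_force: [0.1, 0.9, 0.5]
width: 0.0239
```

```bash
python3 - <<'E'
from h import *
from scipy.spatial.transform import Rotation as Ro
s=manip.get_state();q=s["ee_rot"];M=Ro.from_quat([q[1],q[2],q[3],q[0]]).as_matrix();p=s["position"];print(p,np.degrees(np.arctan2(M[1,1],M[0,1])),s["qpos"])
print(orbit((.555,-.104),p[:2],-1.5,14))
snap("wrist","w3.png");snap("top","t3.png",(350,160,450,260),6)
E
```

```text
[ 0.50980581 -0.11810997  0.1340353 ] -73.62124149435402 [-3.60682646e-01  2.83397461e-01  1.78433910e+00  2.19235584e-05
  1.07035328e+00  9.24236991e-01]
([[np.float64(-0.0004), np.float64(0.0012), 0, 0, 0, np.float64(-0.0262)], [np.float64(-0.0003), np.float64(0.0012), 0, 0, 0, np.float64(-0.0262)], [np.float64(-0.0003), np.float64(0.0012), 0, 0, 0, np.float64(-0.0262)], [np.float64(-0.0003), np.float64(0.0012), 0, 0, 0, np.float64(-0.0262)], [np.float64(-0.0002), np.float64(0.0012), 0, 0, 0, np.float64(-0.0262)], [np.float64(-0.0002), np.float64(0.0012), 0, 0, 0, np.float64(-0.0262)], [np.float64(-0.0002), np.float64(0.0012), 0, 0, 0, np.float64(-0.0262)], [np.float64(-0.0001), np.float64(0.0012), 0, 0, 0, np.float64(-0.0262)], [np.float64(-0.0001), np.float64(0.0012), 0, 0, 0, np.float64(-0.0262)], [np.float64(-0.0001), np.float64(0.0012), 0, 0, 0, np.float64(-0.0262)], [np.float64(-0.0), np.float64(0.0012), 0, 0, 0, np.float64(-0.0262)], [np.float64(-0.0), np.float64(0.0012), 0, 0, 0, np.float64(-0.0262)], [np.float64(0.0), np.float64(0.0012), 0, 0, 0, np.float64(-0.0262)], [np.float64(0.0001), np.float64(0.0012), 0, 0, 0, np.float64(-0.0262)]], array([ 0.50775103, -0.10097664]))
```

View pics/w3.png

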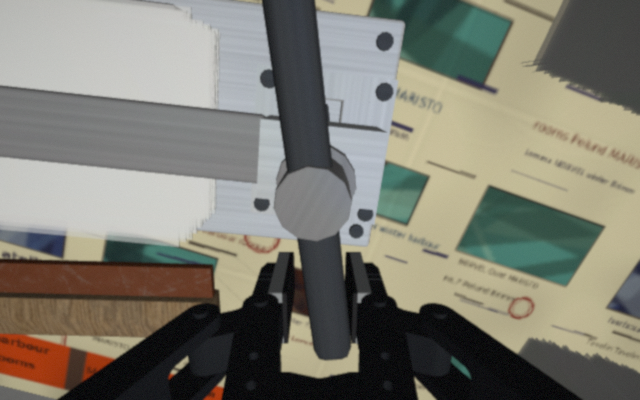

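View pics/t3.png

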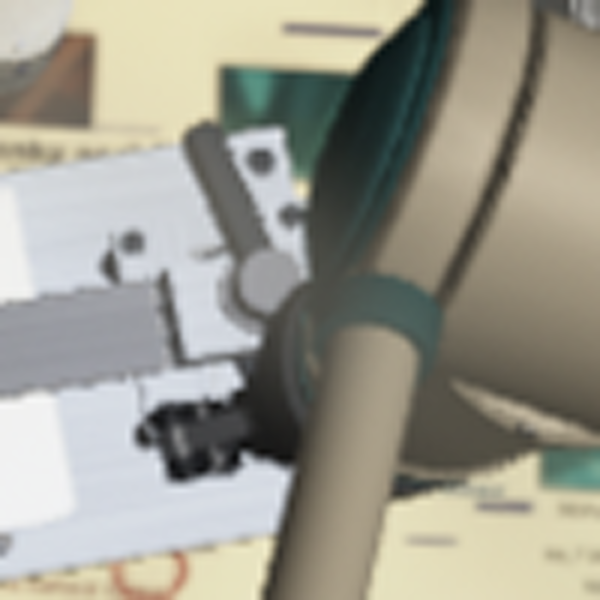

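Emit:
{"method": "move_arm", "body": {"series": [[[-0.0004, 0.0012, 0, 0, 0, -0.0262, 0.024], [-0.0003, 0.0012, 0, 0, 0, -0.0262, 0.024], [-0.0003, 0.0012, 0, 0, 0, -0.0262, 0.024], [-0.0003, 0.0012, 0, 0, 0, -0.0262, 0.024], [-0.0002, 0.0012, 0, 0, 0, -0.0262, 0.024], [-0.0002, 0.0012, 0, 0, 0, -0.0262, 0.024], [-0.0002, 0.0012, 0, 0, 0, -0.0262, 0.024], [0, 0, 0, 0, 0, 0, 0.024]]]}}

```text
clock: 4.72
position: [0.5073, -0.1098, 0.1329]
ee_rot: [0.0, 0.999, 0.052, 0.0]
contact_force: [-0.6, -1.3, 0.7]
width: 0.0241
```

```bash
python3 - <<'E'
from h import *
snap("wrist","w4.png");snap("scene","s4.png",(330,140,450,290),4)
E
```

```text
(no output)
```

View pics/w4.png

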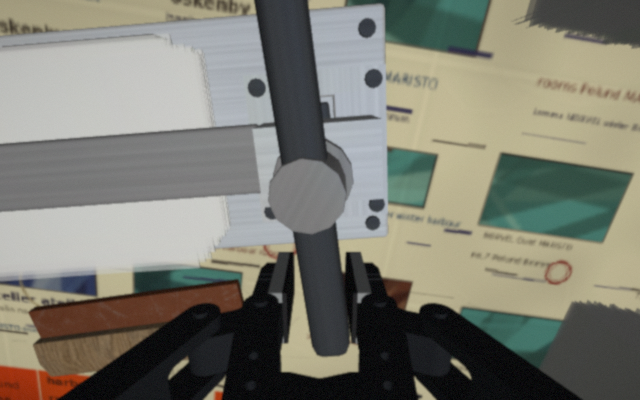

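View pics/s4.png

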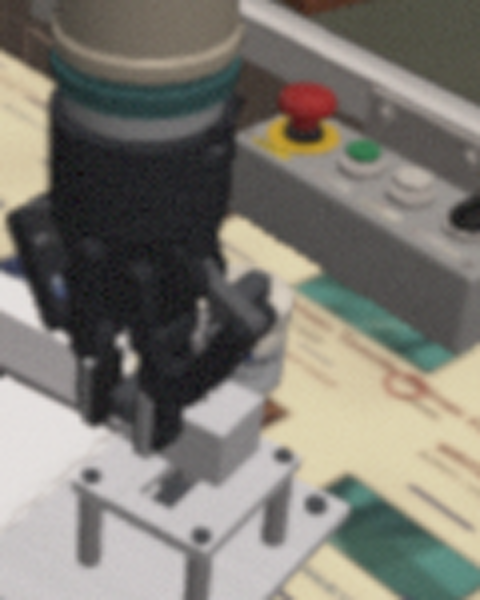

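Emit:
{"method": "move_arm", "body": {"series": [[[-0.0001, 0.0008, 0, 0, 0, -0.0175, 0.024], [-0.0001, 0.0008, 0, 0, 0, -0.0175, 0.024], [0, 0.0008, 0, 0, 0, -0.0175, 0.024], [0, 0.0008, 0, 0, 0, -0.0175, 0.024], [0, 0, 0, 0, 0, 0, 0.024], [0, 0, 0, 0, 0, 0, 0.03], [0, 0, 0, 0, 0, 0, 0.03]]]}}

```text
clock: 5.4
position: [0.5067, -0.1064, 0.1323]
ee_rot: [-0.0, 1.0, 0.016, -0.0]
contact_force: [-0.1, -0.0, -0.6]
width: 0.0301
```

```bash
python3 - <<'E'
from h import *
snap("wrist","w5.png");snap("scene","s5.png",(330,140,450,290),4)
E
```

```text
(no output)
```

View pics/w5.png

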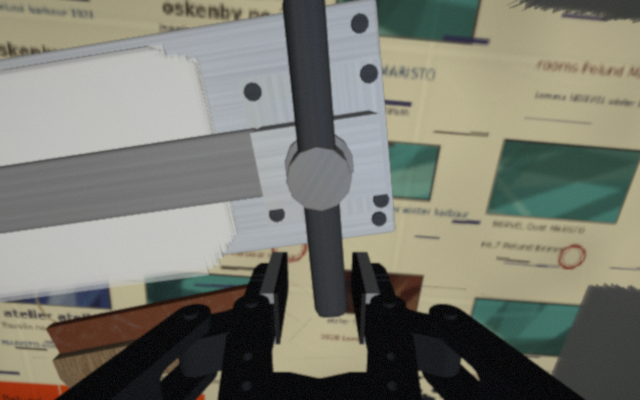

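View pics/s5.png

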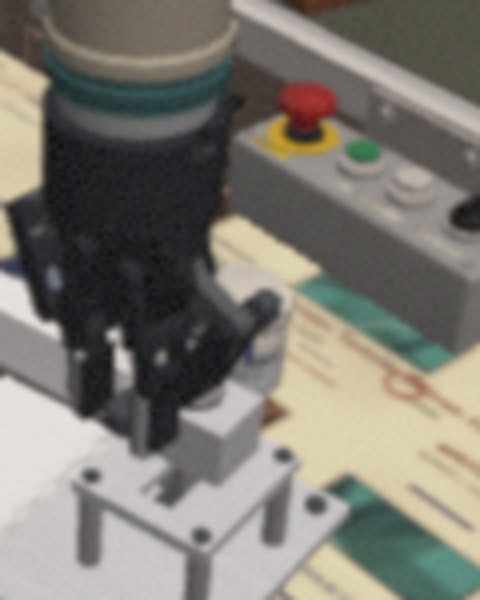

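```bash
cat >> h.py <<'E'
from scipy.spatial.transform import Rotation as Ro
def wproj(w,s,X):
    q=s["ee_rot"];M=Ro.from_quat([q[1],q[2],q[3],q[0]]).as_matrix()
    c=np.linalg.inv(np.array(w["tool_from_camera"]))@np.append(M.T@(np.array(X)-s["position"]),1)
    return np.round([w["fx"]*c[0]/c[2]+w["cx"],w["fy"]*c[1]/c[2]+w["cy"]],0)
E
python3 - <<'E'
from h import *
s=manip.get_state();w=manip.get_image("wrist")
for z in (.144,.168):
  for a in (6,10,14):
    a_=np.radians(a);print(z,a,wproj(w,s,(.555-.062*np.cos(a_),-.104-.062*np.sin(a_),z)),wproj(w,s,(.555,-.104,z)))
print(orbit((.555,-.104),s["position"][:2],5,20))
print(s["position"])
E
```

```text
0.144 6 [327. 324.] [316. 182.]
0.144 10 [337. 323.] [316. 182.]
0.144 14 [347. 322.] [316. 182.]
0.168 6 [329. 368.] [315. 202.]
0.168 10 [341. 367.] [315. 202.]
0.168 14 [353. 365.] [315. 202.]
([[np.float64(0.0004), np.float64(-0.0042), 0, 0, 0, np.float64(0.0873)], [np.float64(0.0008), np.float64(-0.0041), 0, 0, 0, np.float64(0.0873)], [np.float64(0.0011), np.float64(-0.0041), 0, 0, 0, np.float64(0.0873)], [np.float64(0.0015), np.float64(-0.004), 0, 0, 0, np.float64(0.0873)], [np.float64(0.0018), np.float64(-0.0038), 0, 0, 0, np.float64(0.0873)], [np.float64(0.0021), np.float64(-0.0036), 0, 0, 0, np.float64(0.0873)], [np.float64(0.0024), np.float64(-0.0034), 0, 0, 0, np.float64(0.0873)], [np.float64(0.0027), np.float64(-0.0032), 0, 0, 0, np.float64(0.0873)], [np.float64(0.003), np.float64(-0.003), 0, 0, 0, np.float64(0.0873)], [np.float64(0.0032), np.float64(-0.0027), 0, 0, 0, np.float64(0.0873)], [np.float64(0.0035), np.float64(-0.0024), 0, 0, 0, np.float64(0.0873)], [np.float64(0.0037), np.float64(-0.0021), 0, 0, 0, np.float64(0.0873)], [np.float64(0.0038), np.float64(-0.0018), 0, 0, 0, np.float64(0.0873)], [np.float64(0.004), np.float64(-0.0014), 0, 0, 0, np.float64(0.0873)], [np.float64(0.0041), np.float64(-0.0011), 0, 0, 0, np.float64(0.0873)], [np.float64(0.0042), np.float64(-0.0007), 0, 0, 0, np.float64(0.0873)], [np.float64(0.0042), np.float64(-0.0003), 0, 0, 0, np.float64(0.0873)], [np.float64(0.0042), np.float64(0.0), 0, 0, 0, np.float64(0.0873)], [np.float64(0.0042), np.float64(0.0004), 0, 0, 0, np.float64(0.0873)], [np.float64(0.0041), np.float64(0.0008), 0, 0, 0, np.float64(0.0873)]], array([ 0.56575236, -0.15113391]))
[ 0.50671503 -0.10640429  0.13224564]
```

Emit:
{"method": "move_arm", "body": {"series": [[[0.0004, -0.0042, 0, 0, 0, 0.0873, 0.024], [0.0008, -0.0041, 0, 0, 0, 0.0873, 0.024], [0.0011, -0.0041, 0, 0, 0, 0.0873, 0.024], [0.0015, -0.004, 0, 0, 0, 0.0873, 0.024], [0.0018, -0.0038, 0, 0, 0, 0.0873, 0.024], [0.0021, -0.0036, 0, 0, 0, 0.0873, 0.024], [0.0024, -0.0034, 0, 0, 0, 0.0873, 0.024], [0.0027, -0.0032, 0, 0, 0, 0.0873, 0.024], [0.003, -0.003, 0, 0, 0, 0.0873, 0.024], [0.0032, -0.0027, 0, 0, 0, 0.0873, 0.024], [0.0035, -0.0024, 0, 0, 0, 0.0873, 0.024], [0.0037, -0.0021, 0, 0, 0, 0.0873, 0.024], [0.0038, -0.0018, 0, 0, 0, 0.0873, 0.024], [0.004, -0.0014, 0, 0, 0, 0.0873, 0.024], [0.0041, -0.0011, 0, 0, 0, 0.0873, 0.024], [0.0042, -0.0007, 0, 0, 0, 0.0873, 0.024], [0.0042, -0.0003, 0, 0, 0, 0.0873, 0.024], [0.0042, 0, 0, 0, 0, 0.0873, 0.024], [0.0042, 0.0004, 0, 0, 0, 0.0873, 0.024], [0, 0, 0, 0, 0, 0, 0.024]]]}}

```text
clock: 7.22
position: [0.5623, -0.1521, 0.1322]
ee_rot: [0.0, 0.663, 0.749, 0.0]
contact_force: [-0.4, -0.9, -0.9]
width: 0.024
```

```bash
python3 - <<'E'
from h import *
s=manip.get_state();q=s["ee_rot"];M=Ro.from_quat([q[1],q[2],q[3],q[0]]).as_matrix();p=s["position"];print(p,np.degrees(np.arctan2(M[1,1],M[0,1])))
print(np.degrees(np.arctan2(p[1]+.104,p[0]-.555)))
snap("wrist","w6.png");snap("scene","s6.png",(330,140,450,290),4)
E
```

```text
[ 0.56234415 -0.15209721  0.13219757] 7.000272317408797
-81.31834788408148
```

View pics/w6.png

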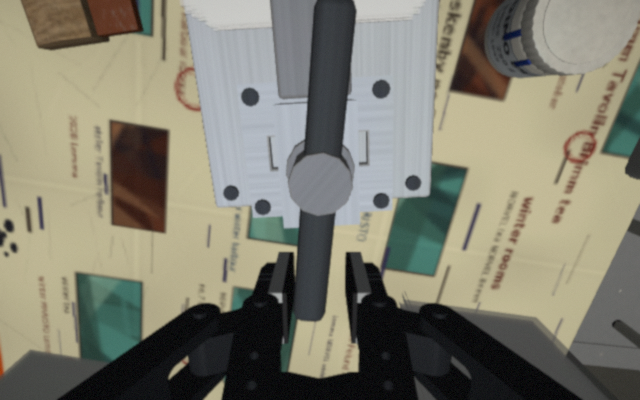

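View pics/s6.png

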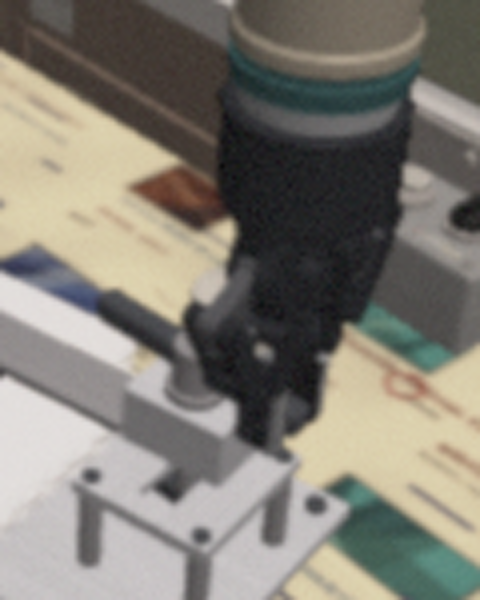

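Emit:
{"method": "move_arm", "body": {"series": [[[0.001, 0, 0, 0, 0, 0.05, 0.022], [0, 0, 0, 0, 0, 0, 0.02], [0, 0, 0, 0, 0, 0, 0.018], [0, 0, 0, 0, 0, 0, 0.016], [0, 0, 0, 0, 0, 0, 0.016]]], "newtons": 20}}

```text
clock: 7.73
position: [0.5624, -0.152, 0.1323]
ee_rot: [-0.0, 0.645, 0.764, -0.0]
contact_force: [-0.4, -0.1, -0.3]
width: 0.016
```

```bash
python3 - <<'E'
from h import *
s=manip.get_state();q=s["ee_rot"];M=Ro.from_quat([q[1],q[2],q[3],q[0]]).as_matrix();p=s["position"];print(p,np.degrees(np.arctan2(M[1,1],M[0,1])),s["width"])
snap("wrist","w7.png")
E
```

```text
[ 0.56244595 -0.1520424   0.13231804] 9.714608810168954 0.015987454294942995
```

View pics/w7.png

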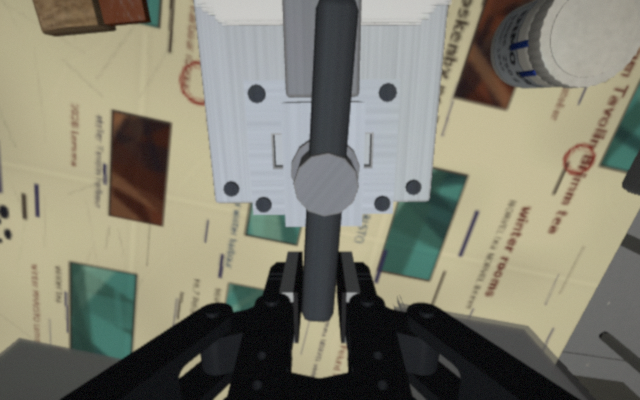

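Emit:
{"method": "move_arm", "body": {"series": [[[0.0013, 0.0002, 0, 0, 0, 0.01, 0.016], [0.0012, 0.0002, 0, 0, 0, 0.01, 0.016], [0, 0, 0, 0, 0, 0, 0.016]]]}}

```text
clock: 8.03
position: [0.5655, -0.1516, 0.1324]
ee_rot: [0.0, 0.636, 0.771, 0.0]
contact_force: [-0.4, -0.2, 0.1]
width: 0.016
```

```bash
python3 - <<'E'
from h import *
s=manip.get_state();q=s["ee_rot"];M=Ro.from_quat([q[1],q[2],q[3],q[0]]).as_matrix();p=s["position"];print(p,np.degrees(np.arctan2(M[1,1],M[0,1])),s["width"])
w=snap("wrist","w8.png")
C=np.array([.555,-.104])
for a in (97,100,103):
  d=np.array([np.cos(np.radians(a)),np.sin(np.radians(a))])
  print(a,wproj(w,s,(*(C-.062*d),.144)),wproj(w,s,(*C,.144)),wproj(w,s,(*(C+.062*d),.144)))
E
```

```text
[ 0.56554224 -0.15158858  0.13238576] 10.948970298310561 0.015953353664880168
97 [306. 322.] [316. 179.] [329. -16.]
100 [314. 322.] [316. 179.] [318. -16.]
103 [322. 322.] [316. 179.] [308. -16.]
```

View pics/w8.png

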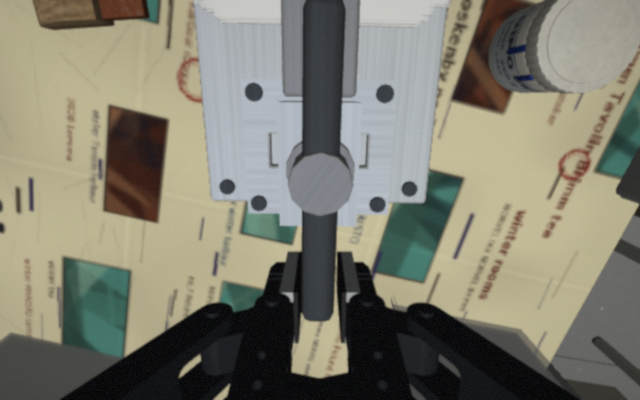

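Emit:
{"method": "move_arm", "body": {"series": [[[0, 0, 0, 0, 0, 0, 0.022], [0, 0, 0, 0, 0, 0, 0.03], [0, 0, 0, 0, 0, 0, 0.04], [0, 0, 0.02, 0, 0, 0, 0.04], [0, 0, 0.03, 0, 0, 0, 0.04], [0, 0, 0.04, 0, 0, 0, 0.04], [0, 0, 0.04, 0, 0, 0, 0.04], [-0.02, -0.035, 0, 0, 0, 0, 0.04], [-0.02, -0.035, 0, 0, 0, 0, 0.04], [-0.02, -0.035, 0, 0, 0, 0, 0.04], [-0.02, -0.035, 0, 0, 0, 0, 0.04], [-0.02, -0.035, 0, 0, 0, 0, 0.04], [-0.02, -0.035, 0, 0, 0, 0, 0.04], [0, 0, 0, 0, 0, 0, 0.04]]]}}

```text
clock: 9.25
position: [0.4415, -0.3681, 0.2622]
ee_rot: [0.001, 0.639, 0.769, -0.003]
contact_force: [0.7, 0.1, -0.8]
width: 0.0401
```

```bash
python3 - <<'E'
from h import *
snap("top","t9.png",(270,145,430,325),4);snap("scene","s9.png",(200,150,440,330),3)
E
```

```text
(no output)
```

View pics/t9.png

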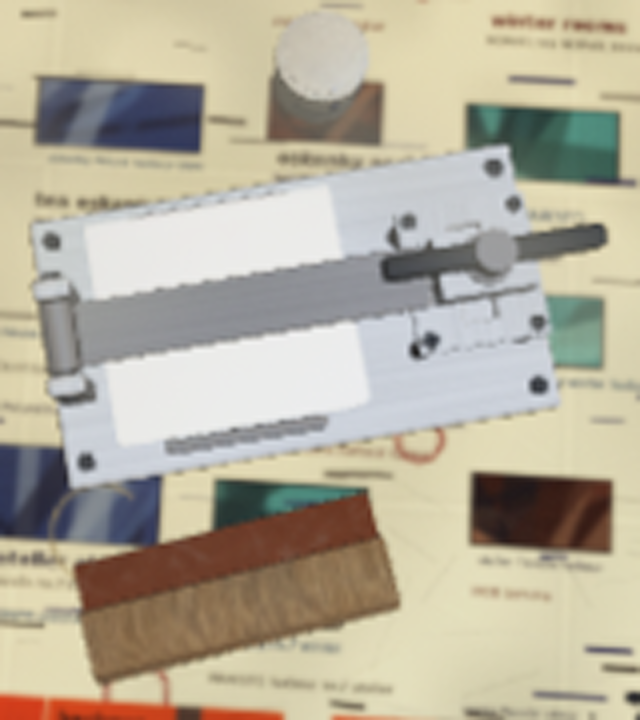

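View pics/s9.png

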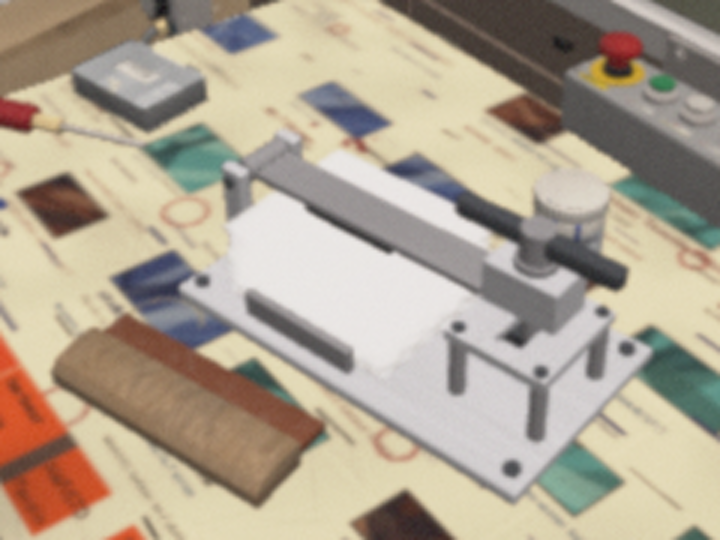

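```bash
python3 - <<'E'
from h import *
im=manip.get_image("top")
a=ray(im,270+605/4,145+236/4,.14);b=ray(im,270+385/4,145+269/4,.14);d=b-a
print(np.degrees(np.arctan2(d[1],d[0])),np.linalg.norm(d))
manip.sign_off()
E
```

```text
99.09284267664619 0.12158602710612099
the job is handed in; nothing more can be done
```

The strap is locked. I turned the key until its handle lay across the strap and it dropped. I then turned it a quarter turn back, so the handle lies in line with the strap, let go and moved the arm clear.

- **Drop:** The wrist view after the turn put the end of the handle where the lowered key (136 mm) should be, within about 9 pixels. The last scene picture shows the collar sitting on the guide block.
- **Alignment:** In the final top view the handle measured 99.1°, against about 99.9° for the strap and base edges. That is less than 1° apart.
- **Surroundings:** The strap is closed in the last pictures, and the jar and squeegee look unmoved. I checked this by eye, without measuring their positions.
- **Limits:** The job was handed in at just over 9 s on the clock. The force readings at the end of each move never rose above about 2 N.

The base plate's centre came out about 18 mm from where the stated 85 mm offset to the key would put it. I took this to mean that the jig's origin is not at the plate's centre, and used the key axis measured from the images instead.

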